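# Bring the salt round to the pinch bowl

### The job

Turn the spice carousel until the salt shaker on it points straight out at the small white pinch bowl, ready for filling it. Do it gently with a fingertip, only by pushing on the arms of the wooden cross on top of the carousel: do not grip the cross, touch the jars, or shift, tip or lift the carousel. Leave the bowl and everything else on the worktop where it stands.

Things in the scene. Friction and masses are not known exactly. Their poses are not given: they have to be found in the camera images.
- carousel: Loose spice carousel, about 1.7 kg. Its base is dark steel, 144 mm across, 18 mm high; origin: centre of its underside, on the vertical turning axis. On it turns a wooden turntable, 180 mm across, top 30 mm above the worktop, with four jars clipped in round a steel post 14 mm thick that bears the cross (cross). No jar rises above 136 mm.
- cross (a point): Centre of the wooden cross, on the axis, 161 mm above the worktop. Hub 32 mm across, its top at 180 mm. Four straight level arms 90 degrees apart, 10 mm thick, reaching 90 mm from the axis, lower edges 150 mm and upper edges 172 mm above the worktop. They turn with the turntable and stand over the gaps between jars, 45 degrees to either side of each jar.
- turntable (a joint): Angle of the turntable on its base, rad; grows as it turns anticlockwise seen from above. It turns either way for more than a full turn with mild friction (about 0.08 N m, 1 to 1.5 N at the arms) and stays where it is left; pushed fast, it coasts on a few degrees. At 0 the salt shaker lies along the x axis of carousel.
- salt_mark (a point): Point on the rim of the turntable right outside the salt shaker: 90 mm from the axis, 30 mm above the worktop. Its x axis points level and straight outward from the carousel's axis through the salt shaker (the direction in which the salt points), z up. It turns with the turntable.
- salt: The salt shaker: glass with a pierced grey dome cap and a waist, 44 mm across, 90 mm tall, the lowest jar; clipped to the turntable with its centre 58 mm from the axis. Origin: centre of its underside.
- jar_a: Cylindrical spice jar with a black lid, 41 mm across, 105 mm tall, clipped in 58 mm from the axis, 90 degrees anticlockwise from the salt. Origin: centre of its underside.
- dropper: Small brown dropper bottle with a black teat, 33 mm across, 102 mm tall, clipped in opposite the salt, 58 mm from the axis. Origin: centre of its underside.
- jar_b: Cylindrical spice jar with a dark lid that has a pale top, 41 mm across, 105 mm tall, clipped in 58 mm from the axis, 90 degrees clockwise from the salt. Origin: centre of its underside.
- pinch_bowl: Small white pinch bowl, 85 mm across, 38 mm high, standing loose beside the carousel, to the left of it or on the robot's side of it, its centre 150 to 225 mm from the carousel's axis. Origin: centre of its underside.
- tin: Food tin, 75 mm across, 110 mm tall, loose beside the carousel; bystander. Origin: centre of its underside.
- mug: Green mug, 106 mm tall, loose behind the carousel; bystander. Origin: centre of its underside.
- glass: Clear tumbler, 80 mm across, 91 mm tall, loose behind the carousel; bystander. Origin: centre of its underside.
- garlic: Bulb of garlic, 60 mm, loose at the left; bystander. Origin: centre of its underside.
- teaspoon: Teaspoon, 130 mm long, loose at the left; bystander. Origin: centre of its underside.
There are look-alikes about, which are no part of the job. There is more than one size of the pinch_bowl; the job needs the smaller.

How it is judged:
At the end, for the whole second after the job is handed in: The line from the carousel's axis through the salt passes within 25 mm of the bowl's centre, on the salt's side; the turntable is at rest (under 0.05 rad/s); the carousel is upright and within 20 mm, the bowl and other loose things within 15 mm, of where they were (y of pinch_bowl in the frame of salt_mark between -0.025 and 0.025 m and x of pinch_bowl in the frame of salt_mark above 0 m and distance of carousel from where it was at the start of the episode below 0.02 m and angle between carousel's own z axis and vertical below 0.05 rad and velocity of joint turntable between -0.05 and 0.05 rad/s and distance of each of pinch_bowl, tin, mug, glass, garlic, teaspoon from where it was at the start of the episode below 0.015 m); the robot touches nothing.
It fails at once if the carousel is lifted, tipped or shifted by more than 20 mm (height (world z) of carousel above 0.01 m or angle between carousel's own z axis and vertical above 0.12 rad or distance of carousel from where it was at the start of the episode above 0.02 m).
It fails at once if the carousel is gripped or shoved hard (over 18 N from the fingers) (contact force between the fingers and carousel above 18 N).
It fails at once if a jar is touched (over 1 N) (contact force between any of the fingers, the arm and salt above 1 N or contact force between any of the fingers, the arm and jar_a above 1 N or contact force between any of the fingers, the arm and dropper above 1 N or contact force between any of the fingers, the arm and jar_b above 1 N).
It fails at once if the turntable is spun fast (over 4 rad/s) (velocity of joint turntable above 4 rad/s or velocity of joint turntable below -4 rad/s).
It fails at once if the bowl or another loose thing is pushed more than 15 mm, or lifted (distance of any of pinch_bowl, tin, mug, glass, garlic, teaspoon from where it was at the start of the episode above 0.015 m).
It also fails if it takes over 45 s, if anything falls off the work surface, if the arm or the gripper's body presses on something with over 40 N, if the wrist force passes 120 N, or if a joint passes its speed limit or range.

### The arm

A 6-joint arm with a two-finger parallel gripper is mounted at the origin on a cart in front of the work surface, level with it; the furniture and walls round the work are solid. World frame = base frame: x ahead of the robot, y to its left, z up, the work surface at z = 0. Lengths are in m, angles in rad, forces in N, time in s.
With the tool pointing down it reaches from about 0.375 to 0.9 m from the base axis. Payload 3.1 kg.
Tool frame: the origin (TCP) lies on the centre line of the jaws, within the pads' length; the fingertips stand robot.nose_length ahead of it and the grasp point (between the pads) lies 6 mm ahead of it (robot.nose_length is the distance from the TCP to the fingertips, in m); z points along the fingers, y is the line along which they close (so a half turn about z gives the same grasp; the last joint's range is limited). The gripper opens to 87 mm and grips with 3 to 60 N. Pads are 19 mm wide; open, the fingers measure 117 mm over their backs; the gripper's body (75 mm by 190 mm) begins 51 mm behind the grasp point.
Start: joints at [-1.339, 0.527, 1.433, -0, 1.181, -0.178], TCP at [0.249, -0.573, 0.248] pointing down, gripper open.
Joint ranges: [-3.08, 3.08], [-0.75, 2.2], [0.22, 2.44], [-1.43, 4.57], [0, 2.65], [-2.85, 2.85]. Speed limits (rad/s): [2.79, 2.79, 3.14, 3.14, 3.14, 3.14].

### API

Orientations are given as a unit quaternion [x, y, z, w].
In Python, from rig import robot gives the robot as it stands.
- The arm moves only by the shell command python3 -m crank 'ROWS' [FORCE]. ROWS is JSON, one flat list of numbers, 7 for each row, row after row: the shift along the tool's x, y, z in mm, then the turn, a rotation vector about the tool's x, y, z in degrees, then the closure in counts, from 0 (fully open) to 255 (shut). In form: [x, y, z, ax, ay, az, fingers, x, y, z, ax, ay, az, fingers, ...]. A call has exactly 5 rows; each row is the pose to reach, as a shift and turn from the pose commanded when the call began, along the tool's axes at that moment; what a row does not reach only later rows make up. A row lasts 1/12 s, in which the tool goes at most 41.7 mm and 7.16 degrees, less where a joint would pass 70% of its speed; a pose out of reach is approached as far as the arm can. A call with a gripper value outside its range is refused whole. The fingers move at their own pace and stop on an object; FORCE is the grip in N (left out, the last holds). Time passes only in rows, so rows that repeat a pose let the fingers close, or fill a call up. It gives the time, the measured TCP pose, the force, the opening and the grip force at its end, in the units of the state.
- robot.get_obs(): the state, without advancing time (a new reading comes with each control period).
- robot.camera(name): name is "side" or "top" or "wrist"; returns a dict with "pixels" (420x560x3 uint8, red, green, blue), "intrinsics" (3x3 intrinsics, pixels), "k1" (the pictures are not rectified: a ray, as slopes to the right and down, at radius r is drawn at 1 + k1 r^2 times it, then the intrinsics apply), "extrinsics" (4x4, takes a point from camera to world coordinates); the wrist camera has in their place "mount" (4x4, takes a point from camera to tool coordinates, whose origin is the TCP and whose axes are the flange's). Camera axes: x right, y down, z forward; pixel columns grow to the right and rows downward; lengths in m; the calibration is good to about 2 mm. A picture is of the moment at which its call begins: read the wrist's pose just before it. There is no depth.
- robot.hand_in(): hands the job in; it is judged then, once.
The state is a dict: "time": time; "q": joint angles; "joint_velocities": joint speeds; "joint_torque": joint torques, N m; "position": TCP position; "tool_rot": TCP orientation; "ft_force": force on the tool from outside, world axes, zero at the start; "moment": the same for the moment, N m; "grip_width": finger opening in m; "grip_force": force on a finger pad.
Only numpy, scipy, OpenCV 4.12 (cv2) and the standard library are available. Lean on these libraries where they do the work, as an engineer would, in place of code of your own. Each camera call takes 0.05 s, during which the arm holds its last target. There are 200 camera calls.

## Working session

There is one attempt and no reset: what is moved stays moved. The work goes in short steps, Python scripts to look and compute and a shell command to move; the robot and the scene stay as the last step left them, time stands still between calls to the robot, and variables do not carry over. Pictures are saved under pics/ and viewed, at most 10 in all, crops included, and the job is handed in when it is done.

```bash
mkdir -p pics; cat > h.py <<'E'
import numpy as np, cv2
from rig import robot
def ray(c,u,v,ext=None):
    K=np.array(c["intrinsics"]);E=np.array(c["extrinsics"]) if ext is None else ext
    d=np.array([(u-K[0,2])/K[0,0],(v-K[1,2])/K[1,1]]);s=d.copy()
    for _ in range(30): s=d/(1+c["k1"]*(s@s))
    return E[:3,3],E[:3,:3]@np.array([s[0],s[1],1.])
def onz(c,u,v,z):
    o,d=ray(c,u,v);return (o+d*(z-o[2])/d[2])[:3]
def proj(c,p):
    K=np.array(c["intrinsics"]);E=np.linalg.inv(np.array(c["extrinsics"]))
    q=E[:3,:3]@np.array(p)+E[:3,3];s=q[:2]/q[2];s=s*(1+c["k1"]*(s@s))
    return K[0,0]*s[0]+K[0,2],K[1,1]*s[1]+K[1,2]
E
python3 - <<'E'
from h import *
for n in("top","side"):
    c=robot.camera(n);cv2.imwrite(f"pics/{n}0.png",c["pixels"][:,:,::-1])
    np.save(f"pics/{n}0.npy",c,allow_pickle=True)
    print(n,np.array(c["extrinsics"]).round(3).tolist(),np.array(c["intrinsics"]).round(1).tolist(),c["k1"])
o=robot.get_obs();print(o["time"],o["tool_rot"],o["position"],robot.nose_length)
E
```

```text
top [[0.006, -0.981, 0.192, 0.399], [-1.0, -0.009, -0.015, 0.253], [0.016, -0.192, -0.981, 0.975], [0.0, 0.0, 0.0, 1.0]] [[380.2, 0.0, 279.5], [0.0, 380.2, 208.3], [0.0, 0.0, 1.0]] -0.08818508065522429
side [[-0.987, -0.092, 0.132, 0.449], [-0.161, 0.597, -0.786, 0.941], [-0.007, -0.797, -0.604, 0.653], [0.0, 0.0, 0.0, 1.0]] [[410.9, 0.0, 290.9], [0.0, 410.9, 205.4], [0.0, 0.0, 1.0]] -0.08550826112045885
0.1 [ 9.79078141e-01  2.03482162e-01 -5.77919112e-05 -1.00014871e-03] [ 0.24887504 -0.57261739  0.24666111] 0.025
```

View pics/top0.png

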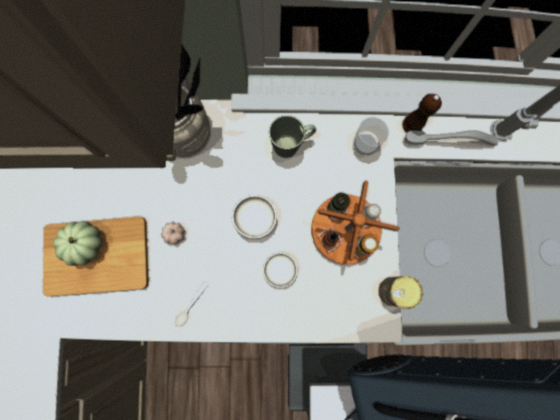

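View pics/side0.png

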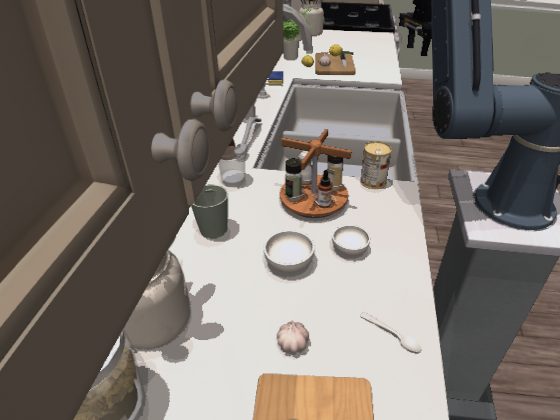

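The top view shows two white bowls, at (255,217) and (281,270); the second looks smaller, which fits the pinch bowl. The salt's grey dome is at about (373,212), the hub at about (358,219). Next I measure both bowls and confirm in an enlarged crop.

```bash
python3 - <<'E'
from h import *
c=np.load("pics/top0.npy",allow_pickle=True).item();im=c["pixels"]
g=im[165:300,215:415][:,:,::-1];cv2.imwrite("pics/crop.png",cv2.resize(g,None,fx=4,fy=4,interpolation=cv2.INTER_CUBIC))
hsv=cv2.cvtColor(im,cv2.COLOR_RGB2HSV)
for u,v in((255,217),(281,270)):
    g=cv2.cvtColor(im,cv2.COLOR_RGB2GRAY)
    # rim: dark ring outline
    r=g[v-32:v+33,u-32:u+33];b=(cv2.GaussianBlur(r,(3,3),0)<165).astype(np.uint8)
    cs,_=cv2.findContours(b,cv2.RETR_EXTERNAL,cv2.CHAIN_APPROX_NONE)
    for k in sorted(cs,key=len)[-2:]:
        if len(k)>20:
            (x,y),R=cv2.minEnclosingCircle(k);x+=u-32;y+=v-32
            p=onz(c,x,y,.038);q=onz(c,x+R,y,.038);print("bowl",(x,y,R),p.round(3),"diam",2*np.linalg.norm(p-q).round(4))
m=((hsv[:,:,0]<14)&(hsv[:,:,1]>150)&(hsv[:,:,2]>110)).astype(np.uint8);m[:,:300]=0
cs,_=cv2.findContours(m,cv2.RETR_EXTERNAL,cv2.CHAIN_APPROX_NONE);k=max(cs,key=cv2.contourArea)
print(cv2.boundingRect(k))
cu=[(362,219),(365,184),(397,228),(348,260),(320,212)]
for p in cu: print(p,onz(c,*p,.172).round(3))
for p in [(373,212),(340,200),(370,243),(332,239)]: print(p,onz(c,*p,.13).round(3))
E
```

```text
bowl (258.0, 226.5, 20.08118438720703) [0.536 0.292 0.038] diam 0.0998
bowl (253.54878044128418, 215.5, 20.60355567932129) [0.563 0.303 0.038] diam 0.103
bowl (258.0, 239.5, 9.12424373626709) [0.503 0.291 0.038] diam 0.045
bowl (279.0, 270.5, 17.241039276123047) [0.428 0.239 0.038] diam 0.0842
(312, 182, 86, 82)
(362, 219) [0.534 0.062 0.172]
(365, 184) [0.612 0.053 0.172]
(397, 228) [ 0.515 -0.014  0.172]
(348, 260) [0.446 0.095 0.172]
(320, 212) [0.549 0.153 0.172]
(373, 212) [0.558 0.027 0.13 ]
(340, 200) [0.585 0.102 0.13 ]
(370, 243) [0.487 0.036 0.13 ]
(332, 239) [0.495 0.122 0.13 ]
```

View pics/crop.png

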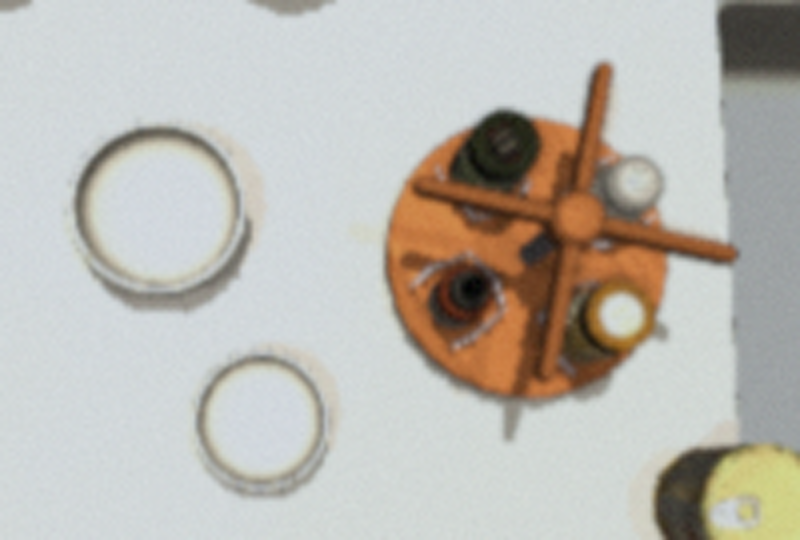

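The crop confirms it: the small bowl's rim is centred at crop (262,421), 84 mm across as described, against about 103 mm for the other, so it is the pinch bowl. Hub is at crop (579,217), arm tips at (604,66), (735,254), (545,372) and (418,185), and the salt dome at (634,184).

```bash
python3 - <<'E'
from h import *
c=np.load("pics/top0.npy",allow_pickle=True).item()
f=lambda x,y,z:onz(c,215+(x+.5)/4-.5,165+(y+.5)/4-.5,z)
hub=f(579,217,.18);print("hub",hub.round(4))
tips=[f(*p,.170) for p in((604,66),(735,254),(545,372),(418,185))]
print("tips",np.round(tips,3).tolist(),"mean",np.mean(tips,0).round(4))
ctr=np.mean(tips,0)
print("arm deg",[ (np.degrees(np.arctan2(*(t-ctr)[1::-1])).round(1),np.linalg.norm((t-ctr)[:2]).round(3)) for t in tips])
im=c["pixels"];hsv=cv2.cvtColor(im,cv2.COLOR_RGB2HSV)
# turntable ellipse at z .03 from extreme pts in crop: left 387,y255; right 666,y255ish; bottom y400
print("table",f(387,255,.03).round(3),f(668,260,.03).round(3),f(527,400,.03).round(3))
b=f(262,419,.038);print("bowl",b.round(4))
s=f(634,182,.12);print("salt",s.round(3),np.degrees(np.arctan2(*(s-ctr)[1::-1])))
d=b-ctr;print("bowl dir",np.degrees(np.arctan2(d[1],d[0])),np.linalg.norm(d[:2]))
from scipy.spatial.transform import Rotation as R
print(R.from_quat(robot.get_obs()["tool_rot"]).as_matrix().round(3))
E
```

```text
hub [0.533 0.07  0.18 ]
tips [[0.619, 0.051, 0.17], [0.515, -0.017, 0.17], [0.451, 0.089, 0.17], [0.551, 0.155, 0.17]] mean [0.5342 0.0693 0.17  ]
arm deg [(np.float64(-12.3), np.float64(0.087)), (np.float64(-102.5), np.float64(0.089)), (np.float64(166.9), np.float64(0.085)), (np.float64(78.6), np.float64(0.087))]
table [0.533 0.158 0.03 ] [ 0.531 -0.021  0.03 ] [0.443 0.072 0.03 ]
bowl [0.4303 0.2361 0.038 ]
salt [0.564 0.023 0.12 ] -57.183819530522165
bowl dir 121.91840491176988 0.19658170332804242
[[ 0.917  0.398 -0.001]
 [ 0.398 -0.917  0.002]
 [ 0.    -0.002 -1.   ]]
```

```bash
python3 -m crank '[27,-21,0,0,0,4.7,255, 54,-42,0,0,0,9.4,255, 80,-64,0,0,0,14.1,255, 107,-85,0,0,0,18.8,255, 133,-106,0,0,0,23.5,255]' 10
python3 -m crank '[15,-28,0,0,0,0,255, 29,-56,0,0,0,0,255, 44,-84,0,0,0,0,255, 58,-112,0,0,0,0,255, 73,-140,0,0,0,0,255]'
```

```text
time: 0.52
position: [0.3291, -0.4212, 0.2471]
tool_rot: [1.0, -0.003, -0.0, -0.001]
ft_force: [0.4, -0.4, 0.0]
grip_width: 0.0615
grip_force: 0.0
time: 0.93
position: [0.402, -0.2813, 0.2473]
tool_rot: [1.0, -0.0, -0.0, -0.0]
ft_force: [0.1, 0.1, 0.7]
grip_width: 0.0283
grip_force: 0.0
```

```bash
python3 -m crank '[15,-28,0,0,0,0,255, 29,-56,0,0,0,0,255, 44,-84,0,0,0,0,255, 58,-112,0,0,0,0,255, 73,-140,0,0,0,0,255]'
python3 -m crank '[15,-30,0,0,0,0,255, 30,-60,0,0,0,0,255, 45,-90,0,0,0,0,255, 60,-120,0,0,0,0,255, 72,-139,0,0,0,0,255]'
python3 - <<'E'
from h import *
c=robot.camera("top");cv2.imwrite("pics/t1.png",cv2.resize(c["pixels"][120:330,190:470,::-1],None,fx=2.8,fy=2.8))
E
```

```text
time: 1.35
position: [0.475, -0.1414, 0.2473]
tool_rot: [1.0, -0.0, -0.0, -0.0]
ft_force: [0.3, -0.4, 0.4]
grip_width: 0.0016
grip_force: 0.0
time: 1.77
position: [0.5472, -0.0011, 0.2472]
tool_rot: [1.0, 0.001, -0.0, -0.001]
ft_force: [0.7, -0.9, -0.1]
grip_width: 0.0006
grip_force: 0.0
```

View pics/t1.png

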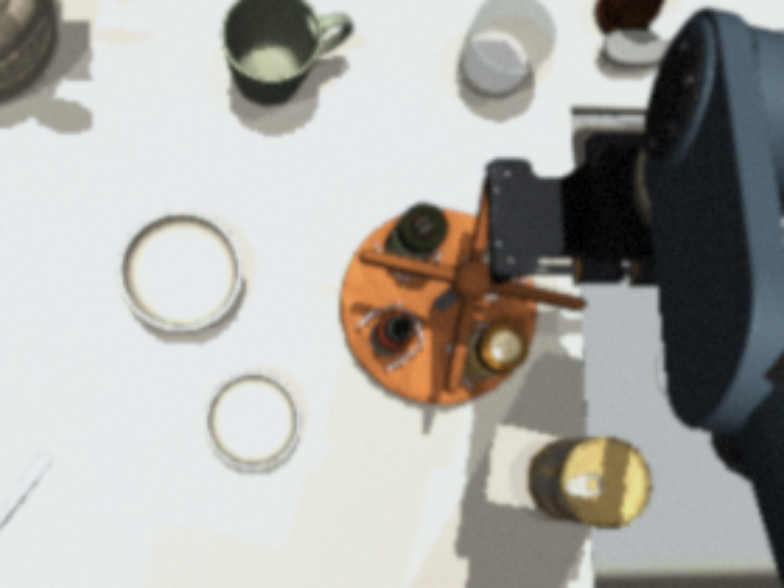

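The view shows the gripper at (540,215) of the crop, right above the starting spot, with the cross unmoved. I lower the fingertip and work out the arc.

```bash
python3 -m crank '[0,0,16,0,0,0,255, 0,0,32,0,0,0,255, 0,0,48,0,0,0,255, 0,0,64,0,0,0,255, 0,0,77,0,0,0,255]'
cat > arc.py <<'E'
import numpy as np
A=np.array([.534,.070])
def P(deg,r=.068,gap=0):
    t=np.radians(deg);u=np.array([np.cos(t),np.sin(t)]);n=np.array([-u[1],u[0]])
    return A+r*u+(.005+gap+.0095*abs(n[0])+.015*abs(n[1]))*n
def table(p0,degs):
    for i in range(0,len(degs),5):
        q=[P(d) for d in degs[i:i+5]]
        print(degs[i+len(q)-1],[(int(round(1000*(x[0]-p0[0]))),int(round(-1000*(x[1]-p0[1])))) for x in q])
        p0=p0+np.array([1,-1])*np.round(1000*(q[-1]-p0)*[1,-1])/1000
E
python3 - <<'E'
from arc import *
table(np.array([.547,-.002]),[-102.5+6-3*k for k in range(1,64)])
E
```

```text
time: 2.23
position: [0.5461, -0.004, 0.1691]
tool_rot: [1.0, -0.0, -0.001, -0.0]
ft_force: [-0.5, 0.5, 0.1]
grip_width: 0.0002
grip_force: 0.0
-111.5 [(-8, -2), (-11, -2), (-14, -2), (-17, -2), (-20, -2)]
-126.5 [(-3, 0), (-6, 0), (-10, -1), (-13, -2), (-16, -3)]
-141.5 [(-3, -1), (-7, -2), (-10, -3), (-13, -5), (-16, -7)]
-156.5 [(-3, -2), (-6, -4), (-9, -7), (-12, -9), (-14, -12)]
-171.5 [(-3, -3), (-5, -6), (-7, -10), (-9, -13), (-11, -17)]
-186.5 [(-2, -4), (-3, -8), (-4, -12), (-5, -15), (-6, -18)]
-201.5 [(-1, -3), (-1, -7), (-1, -10), (-2, -13), (-1, -17)]
-216.5 [(0, -4), (0, -7), (1, -11), (2, -15), (3, -18)]
-231.5 [(1, -4), (3, -7), (4, -11), (6, -14), (9, -18)]
-246.5 [(2, -3), (5, -6), (8, -9), (11, -12), (14, -15)]
-261.5 [(3, -2), (7, -4), (11, -6), (14, -8), (19, -10)]
-276.5 [(4, -1), (8, -2), (12, -3), (15, -4), (18, -4)]
-285.5 [(3, -1), (6, -1), (9, -1)]
```

```bash
python3 -m crank '[-4,-1,0,0,0,0,255, -8,-2,0,0,0,0,255, -12,-2,0,0,0,0,255, -16,-2,0,0,0,0,255, -20,-2,0,0,0,0,255]'
python3 -m crank '[-3,0,0,0,0,0,255, -6,0,0,0,0,0,255, -10,-1,0,0,0,0,255, -13,-2,0,0,0,0,255, -16,-3,0,0,0,0,255]'
python3 -m crank '[-3,-1,0,0,0,0,255, -7,-2,0,0,0,0,255, -10,-3,0,0,0,0,255, -13,-5,0,0,0,0,255, -16,-7,0,0,0,0,255]'
```

```text
time: 2.65
position: [0.5276, -0.0022, 0.1717]
tool_rot: [1.0, -0.0, 0.002, 0.0]
ft_force: [2.0, 1.0, 0.5]
grip_width: 0.0005
grip_force: 0.7
time: 3.07
position: [0.5107, 0.001, 0.1707]
tool_rot: [1.0, -0.0, 0.0, 0.0]
ft_force: [2.1, -0.5, -0.2]
grip_width: 0.0009
grip_force: 0.7
time: 3.48
position: [0.4946, 0.008, 0.1705]
tool_rot: [1.0, -0.0, -0.0, 0.0]
ft_force: [1.6, -1.7, -0.5]
grip_width: 0.0002
grip_force: 0.6
```

Forces are about 2 N, as expected for a gentle push. I continue along the arc.

```bash
python3 -m crank '[-3,-2,0,0,0,0,255, -6,-4,0,0,0,0,255, -9,-7,0,0,0,0,255, -12,-9,0,0,0,0,255, -14,-12,0,0,0,0,255]'
python3 -m crank '[-3,-3,0,0,0,0,255, -5,-6,0,0,0,0,255, -7,-10,0,0,0,0,255, -9,-13,0,0,0,0,255, -11,-17,0,0,0,0,255]'
python3 -m crank '[-2,-4,0,0,0,0,255, -3,-8,0,0,0,0,255, -4,-12,0,0,0,0,255, -5,-15,0,0,0,0,255, -6,-18,0,0,0,0,255]'
python3 - <<'E'
from h import *
c=robot.camera("side");cv2.imwrite("pics/s1.png",cv2.resize(c["pixels"][90:290,180:460,::-1],None,fx=2.8,fy=2.8))
E
```

```text
time: 3.9
position: [0.4804, 0.0202, 0.1705]
tool_rot: [1.0, -0.0, -0.0, 0.0]
ft_force: [1.4, -0.2, 0.8]
grip_width: 0.0006
grip_force: 0.6
time: 4.32
position: [0.4698, 0.0372, 0.1705]
tool_rot: [1.0, -0.0, -0.0, 0.0]
ft_force: [1.6, -1.4, 0.0]
grip_width: 0.0005
grip_force: 0.6
time: 4.73
position: [0.4639, 0.0553, 0.1706]
tool_rot: [1.0, -0.0, 0.0, 0.0]
ft_force: [1.1, -1.9, 0.6]
grip_width: 0.0001
grip_force: 0.7
```

View pics/s1.png

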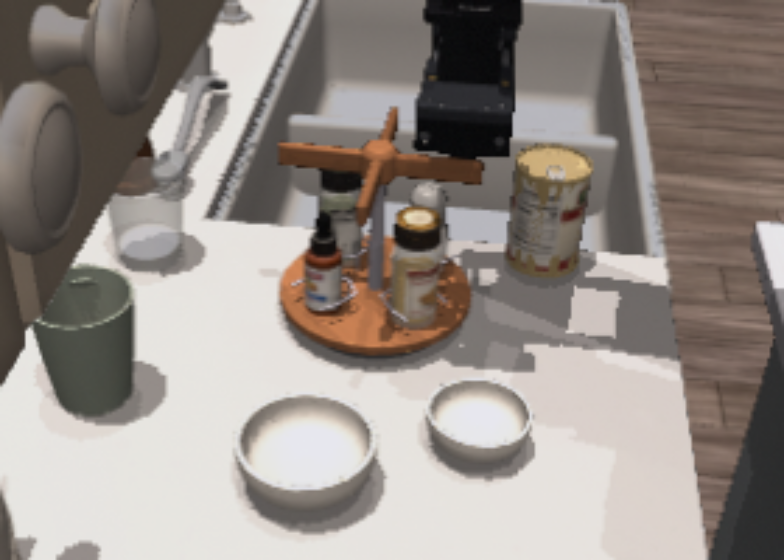

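Side view: the carousel has turned about 85 degrees clockwise and stands upright at (375,290); the salt is at (428,195), the fingertip is behind the arm on the robot's side, and the bowl at (480,420) is untouched. I carry on.

```bash
python3 -m crank '[-1,-3,0,0,0,0,255, -1,-7,0,0,0,0,255, -1,-10,0,0,0,0,255, -2,-13,0,0,0,0,255, -1,-17,0,0,0,0,255]'
python3 -m crank '[0,-4,0,0,0,0,255, 0,-7,0,0,0,0,255, 1,-11,0,0,0,0,255, 2,-15,0,0,0,0,255, 3,-18,0,0,0,0,255]'
python3 -m crank '[1,-4,0,0,0,0,255, 3,-7,0,0,0,0,255, 4,-11,0,0,0,0,255, 6,-14,0,0,0,0,255, 9,-18,0,0,0,0,255]'
```

```text
time: 5.2
position: [0.4625, 0.0722, 0.1705]
tool_rot: [1.0, -0.0, -0.0, 0.0]
ft_force: [-0.0, -2.3, 0.4]
grip_width: 0.0005
grip_force: 0.8
time: 5.62
position: [0.4658, 0.0904, 0.1705]
tool_rot: [1.0, -0.0, -0.0, -0.0]
ft_force: [0.9, -1.1, 0.2]
grip_width: 0.0006
grip_force: 0.7
time: 6.03
position: [0.4747, 0.1082, 0.1705]
tool_rot: [1.0, -0.0, -0.0, 0.0]
ft_force: [-0.7, -1.7, -0.2]
grip_width: 0.0005
grip_force: 0.7
```

```bash
python3 -m crank '[2,-3,0,0,0,0,255, 5,-6,0,0,0,0,255, 8,-9,0,0,0,0,255, 11,-12,0,0,0,0,255, 14,-15,0,0,0,0,255]'
python3 -m crank '[3,-2,0,0,0,0,255, 7,-4,0,0,0,0,255, 11,-6,0,0,0,0,255, 14,-8,0,0,0,0,255, 18,-10,0,0,0,0,255]'
python3 -m crank '[3,-1,0,0,0,0,255, 6,-2,0,0,0,0,255, 9,-3,0,0,0,0,255, 12,-4,0,0,0,0,255, 14,-4,0,0,0,0,255]'
python3 - <<'E'
from h import *
for n in("side","top"):
    c=robot.camera(n);np.save(f"pics/{n}2.npy",c,allow_pickle=True)
    if n=="top": cv2.imwrite("pics/t2.png",cv2.resize(c["pixels"][165:300,215:415,::-1],None,fx=4,fy=4))
E
```

```text
time: 6.45
position: [0.4892, 0.1233, 0.1705]
tool_rot: [1.0, -0.0, -0.0, -0.0]
ft_force: [-0.7, -1.1, -0.4]
grip_width: 0.0004
grip_force: 0.6
time: 6.87
position: [0.5071, 0.1331, 0.1705]
tool_rot: [1.0, -0.0, -0.0, -0.0]
ft_force: [-1.0, -0.9, 0.6]
grip_width: 0.0005
grip_force: 0.6
time: 7.28
position: [0.5212, 0.1372, 0.1705]
tool_rot: [1.0, -0.0, -0.0, -0.0]
ft_force: [-1.3, 0.4, 0.9]
grip_width: 0.0009
grip_force: 0.7
```

View pics/t2.png

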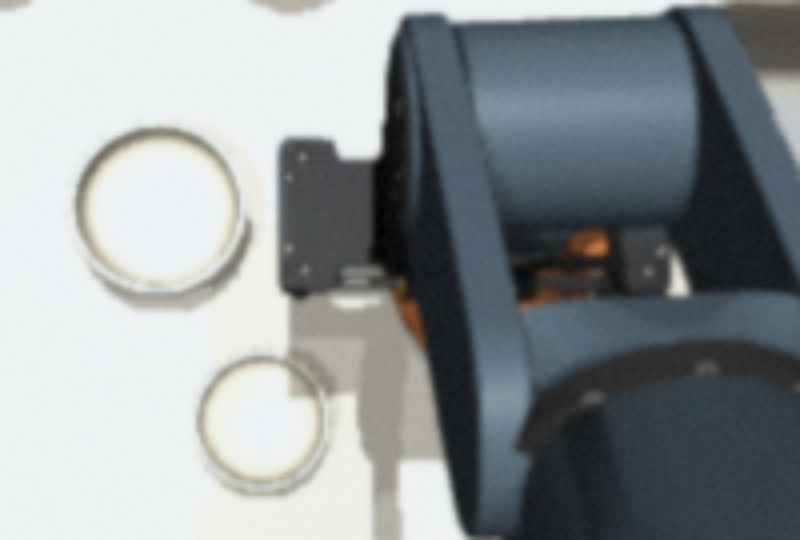

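The top view is hidden by the arm, though the bowls have not moved. The geometry says about 10 degrees are left, so I push slowly, back off, rise and look.

```bash
python3 -m crank '[2,0,0,0,0,0,255, 5,-1,0,0,0,0,255, 7,-1,0,0,0,0,255, 9,-1,0,0,0,0,255, 10,-1,0,0,0,0,255]'
python3 -m crank '[-5,0,0,0,0,0,255, -10,0,0,0,0,0,255, -10,0,0,0,0,0,255, -10,0,-15,0,0,0,255, -10,0,-30,0,0,0,255]'
python3 -m crank '[0,0,-25,0,0,0,255, 0,0,-50,0,0,0,255, 0,40,-55,0,0,0,255, 0,80,-55,0,0,0,255, 0,120,-55,0,0,0,255]'
python3 -m crank '[-15,35,0,0,0,0,255, -30,70,0,0,0,0,255, -45,105,0,0,0,0,255, -60,140,0,0,0,0,255, -75,175,0,0,0,0,255]'
python3 - <<'E'
from h import *
c=robot.camera("top");np.save("pics/top3.npy",c,allow_pickle=True);cv2.imwrite("pics/t3.png",cv2.resize(c["pixels"][165:300,215:415,::-1],None,fx=4,fy=4,interpolation=cv2.INTER_CUBIC))
E
```

```text
time: 7.8
position: [0.5314, 0.1379, 0.1705]
tool_rot: [1.0, -0.0, 0.0, 0.0]
ft_force: [-1.5, -0.0, 0.7]
grip_width: 0.0005
grip_force: 0.6
time: 8.22
position: [0.5201, 0.138, 0.2002]
tool_rot: [1.0, -0.0, -0.001, 0.0]
ft_force: [0.2, -0.5, -0.1]
grip_width: 0.0004
grip_force: 0.0
time: 8.63
position: [0.5213, 0.0174, 0.2568]
tool_rot: [1.0, 0.001, 0.002, 0.0]
ft_force: [0.2, -0.5, 0.0]
grip_width: 0.0006
grip_force: 0.0
time: 9.05
position: [0.445, -0.1584, 0.2558]
tool_rot: [1.0, -0.0, 0.001, 0.0]
ft_force: [0.2, -0.1, 0.5]
grip_width: 0.0008
grip_force: 0.0
```

View pics/t3.png

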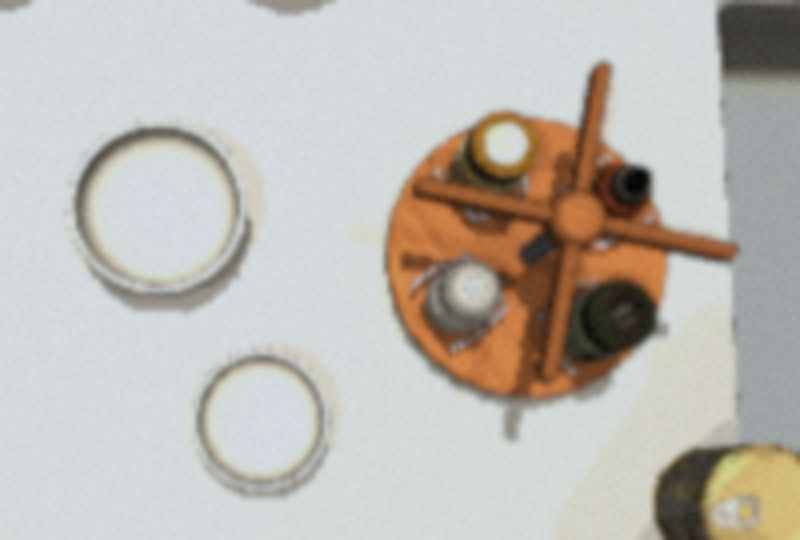

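Clear view: the salt's dome is now at (470,285), facing the bowl at (262,420), with arm tips at (602,66), (735,251), (547,375) and (418,186). The carousel and bowls are where they were. I check the numbers, then hand in if they are good.

```bash
python3 - <<'E'
from h import *
c=np.load("pics/top3.npy",allow_pickle=True).item()
f=lambda x,y,z:onz(c,215+(x+.5)/4-.5,165+(y+.5)/4-.5,z)[:2]
t=np.array([f(*p,.170) for p in((602,66),(735,251),(547,375),(418,186))]);ctr=t.mean(0);d=t-ctr
a=np.degrees(np.arctan2(d[:,1],d[:,0]))
off=np.mean((a+12.5+45)%90-45)-12.5;s=np.radians(off+135)
b=f(262,419,.038)-ctr
y=np.cos(s)*b[1]-np.sin(s)*b[0];x=np.cos(s)*b[0]+np.sin(s)*b[1]
sa=f(470,286,.12)-ctr
print(ctr,a,off+135,"x,y",x,y,"salt",np.degrees(np.arctan2(sa[1],sa[0])))
if abs(y)<.012 and x>.1: print(robot.hand_in())
E
```

```text
[0.53411319 0.06927599] [ -11.5295144  -101.41274365  167.78652644   78.88377437] 123.43201068989227 x,y 0.19644092124733514 -0.005296420387889217 salt 121.59963411065813
the job is handed in; nothing more can be done
None
```

The salt shaker now points at the small pinch bowl, with its line about 5 mm off the bowl's centre by my final camera measurement (25 mm allowed). The carousel and bowl showed no visible shift, the arm is clear, and the job is handed in; no verdict came back.

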